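# Step dishes under the pointer of an x-y stage

### The arm

A 7-joint arm with a two-finger parallel gripper is mounted at the origin on the work surface. World frame = base frame: x ahead of the robot, y to its left, z up, the work surface at z = 0. Lengths are in mm, angles in rad, forces in N, time in s.
With the tool pointing down it reaches from about 400 to 900 mm from the base axis. Payload 5.6 kg.
Tool frame: the origin (TCP) lies midway between the tips of the shut fingers; the grasp point (between the pads) lies 19 mm behind it; z points along the fingers, y is the line along which they close (so a half turn about z gives the same grasp; the last joint's range is limited). The gripper opens to 92 mm and grips with 3 to 60 N. Pads are 20 mm wide; open, the fingers measure 128 mm over their backs; the gripper's body (75 mm by 189 mm) begins 69 mm behind the grasp point.
Start: joints at [-1.151, 0.468, -0.012, 1.603, 0.006, 1.071, -0.056], TCP at [290.236, 581.612, 214.592] pointing down, gripper open.
Joint ranges: [-2.53, 2.53], [-0.31, 2.02], [-1.57, 1.55], [0.28, 2.44], [-1.29, 4.43], [0.15, 1.84], [-2.92, 2.92]. Speed limits (rad/s): [2.57, 2.57, 3.14, 3.14, 3.14, 3.14, 3.14].

### API

Orientations are given as a rotation vector (axis times angle).
In Python, from cell import robot, grip, kin, viewer gives the robot as it stands. Calls block until the motion is done:
- robot.movep(position, orientation): joint-space move of the TCP to a pose.
- robot.servo_line(position, feed=150, rotation=None): straight line of the TCP; rotation=None keeps the orientation; feed is the mean speed in mm/s.
- robot.goto_joints(angles): joint-space move.
- grip(opening, newtons=None): opening from 0.0 (shut) to 1.0 (fully open); newtons is the grip in N (None keeps the last); returns when the fingers have stopped.
- robot.hold(seconds).
- kin.ik(position, orientation): joint angles nearest the present ones, or None.
- robot.observe(): the state.
- viewer.read_camera(name): name is "scene" or "top" or "wrist"; returns the picture (480x640x3 uint8, red, green, blue); there is no depth.
- viewer.camera_info(name): a dict with "camera_matrix" (3x3 intrinsics, pixels), "R" (3x3) and "t" (3): a world point X has camera coordinates R X + t. Camera axes: x right, y down, z forward; pixel columns grow to the right and rows downward; lengths in mm; the calibration is good to about 2 mm. A picture is of the moment at which its call begins: read the wrist's pose just before it. camera_info takes no time and is no camera call; for the wrist camera it gives the pose at the moment of the call.
A pose or a line that the arm cannot do raises robot.IKError and nothing moves.
- robot.job_done(): hands the job in; it is judged then, once.
Trained networks look in the newest picture that a camera, given by its name, has taken for a name from the list of things; names that differ only in an ending like _2 or _b are one class to them, and where a whole thing is asked for, a point or a joint stands for the part that bears it (a point fixed in the world has none). Each returns a list of dicts, best first, with "confidence" (0 to 1); they miss things now and then, are a little off and sometimes report something else, mostly with a low value. They report only what shows in the picture. A call takes as long as a camera call.
- viewer.silhouettes(name, camera): "mask" (480x640 bool, what is visible of it).
- viewer.pinpoint(name, camera): "at" ([x, y, z] in mm, in the coordinates of the camera as it stood for that picture, good to about 4 mm: a listed point, or the origin of a listed thing).
The state is a dict: "t": time; "joints": joint angles; "joint_velocities": joint speeds; "joint_torque": joint torques, N m; "tcp_pos": TCP position; "tcp_rot": TCP orientation; "contact_force": force on the tool from outside, world axes, zero at the start; "wrist_torque": the same for the moment, N m; "grip_width": opening from 0.0 (shut) to 1.0 (fully open); "grip_force": force on a finger pad.
Only numpy, scipy, OpenCV 4.12 (cv2) and the standard library are available. Lean on these libraries where they do the work, as an engineer would, in place of code of your own. Each camera call takes 0.05 s, during which the arm holds its last target. There are 200 camera calls.

### The job

Slide the stage's carrier by its handle until the dot in the round dish is right under the pointer tip, throw the lever fully over so the pointer dips into the dish, and throw the lever fully back to raise it again. Then slide the carrier until the dot in the square dish is right under the raised pointer, and leave everything there, with all dishes still sitting in their bays. Do not push or strike the pointer itself, and leave the other things on the bench alone.

Things in the scene. Friction and masses are not known exactly. Their poses are not given: they have to be found in the camera images.
- stage: fixed base of the x-y stage, a dark 200 x 200 x 14 mm plate on the bench; origin at the centre of its underside. The cross slide travels along its y axis and, on that, the carrier along its x axis, each 65 mm either way, with about 1.5 N of friction; they stay where left
- slide_y (a joint): travel of the cross slide (with the carrier) along the stage's +y, m, -0.065 to 0.065, 0 = centred
- slide_x (a joint): travel of the carrier along the stage's +x, m, -0.065 to 0.065, 0 = centred
- carrier (a point): centre of the carrier's top face, 48 mm above the bench; the carrier is a dark 170 x 170 mm plate with four bays in two rows of two, bay centres 39.5 mm either way along x and y from here, bay walls 6 mm high
- handle (a point): on the axis of the carrier's handle, an upright round aluminium post 24 mm in diameter on a tab at the carrier's -y side, 145 mm from the carrier's centre. This point is 85 mm above the bench; the post runs from 44 mm (tab top) to 106 mm, flat top, so grip it here from above
- dish_round: white open dish, round, 66 mm in diameter, 16 mm high, wall and floor 3 mm, a black dot 10 mm across at the middle of its floor. Loose, sitting flat in one of the four square bays (68 mm, walls 6 mm high) of the carrier. Origin: centre of its underside, z up
- dish_square: white open dish, square, 66 x 66 mm, 16 mm high, wall and floor 3 mm, a black dot 10 mm across at the middle of its floor. Loose, sitting flat in one of the four square bays (68 mm, walls 6 mm high) of the carrier. Origin: centre of its underside, z up
- dish_hex: white open dish, six-sided, 66 mm over the corners, 16 mm high, wall and floor 3 mm, a black dot 10 mm across at the middle of its floor. Loose, sitting flat in one of the four square bays (68 mm, walls 6 mm high) of the carrier. Origin: centre of its underside, z up. Not wanted under the pointer: it only rides along
- stand: fixed stand of the pointer, a black 160 x 150 x 14 mm foot with a low hinge fork (98 mm high), beyond the stage's +y side. Origin on the bench under the hinge; the beam reaches from there along the stand's -y. The stand's x is the direction in which the lever swings
- pointer: the hinged black beam carrying the pointer; it arches from the hinge (78 mm above the bench, at the stand) to a black barrel 26 mm thick with a steel cone below, 240 mm from the hinge; the barrel's top is 210 mm above the bench at most. Origin on the hinge axis. Moved only by the lever
- pointer_tip (a point): lower end of the pointer's steel cone: about 100 mm above the bench when raised and 56 mm when dipped (8 mm below the dishes' rims, 5 mm above their floors), at the same place seen from above in both positions
- lever (a joint): arrest lever on the stand's foot, a plain steel stick. 0 = leaning to the stand's -x, pointer raised (as at the start); 1.0 rad = leaning to +x, pointer dipped. Stays where it is left
- lever_tip (a point): centre of the 26 mm steel ball at the lever's free end, 106 mm above the bench at either end of the swing and 116 mm in the middle. A 10 mm stick joins it to the pivot 80 mm away, which is 36 mm above the bench, midway between the ball's two end places; a grey block 70 x 50 mm, top 39 mm above the bench, holds the pivot. From end to end the ball travels 77 mm along the stand's x
- bottle: amber bottle, 56 mm wide, 110 mm high, origin at the centre of its underside; leave alone
- carton: white carton 130 x 70 x 45 mm, origin at the centre of its underside; leave alone
- jar: white lidded jar, 68 mm wide, 75 mm high, origin at the centre of its underside; leave alone

How it is judged (in metres and radians):
On the way, in this order (a step that is already met when the one before it is completed fails the run):
1. the round dish's dot is under the raised pointer, carrier still (horizontal distance between dish_round and pointer_tip below 0.005 m and value of joint lever below 0.15 rad and velocity of joint slide_x between -0.01 and 0.01 m/s and velocity of joint slide_y between -0.01 and 0.01 m/s), for 0.2 s.
2. the pointer is dipped into the round dish over its dot by the lever (horizontal distance between dish_round and pointer_tip below 0.005 m and value of joint lever above 0.85 rad), for 0.2 s.
3. the pointer is raised again, still over the round dish's dot (horizontal distance between dish_round and pointer_tip below 0.005 m and value of joint lever below 0.15 rad), for 0.2 s.
At the end, for the whole second after the job is handed in: The square dish's centre is within 5 mm of the pointer tip seen from above, the lever is back (below 0.15 rad, pointer raised), the carrier is still, and all three dishes sit flat in their bays (horizontal distance between dish_square and pointer_tip below 0.005 m and value of joint lever below 0.15 rad and velocity of joint slide_x between -0.01 and 0.01 m/s and velocity of joint slide_y between -0.01 and 0.01 m/s and height (world z) of dish_round between 0.045 and 0.051 m and height (world z) of dish_square between 0.045 and 0.051 m and height (world z) of dish_hex between 0.045 and 0.051 m); the robot touches nothing.
It fails at once if the pointer beam is pushed or strikes something (over 3 N) (contact force between pointer and anything else above 3 N).
It fails at once if a dish is lifted or tipped out of its bay (height (world z) of any of dish_round, dish_square, dish_hex above 0.065 m or angle between any of dish_round, dish_square, dish_hex's own z axis and vertical above 0.3 rad).
It fails at once if a bystander is moved by more than 30 mm (distance of any of bottle, carton, jar from where it was at the start of the episode above 0.03 m).
It also fails if it takes over 67 s, if anything falls off the work surface, if the arm or the gripper's body presses on something with over 40 N, if the wrist force passes 120 N, or if a joint passes its speed limit or range.

## Working session

There is one attempt and no reset: what is moved stays moved. The work goes in short steps, each a Python script; the robot and the scene stay as the last script left them, time stands still between calls to the robot, and variables do not carry over. Pictures are saved under pics/ and viewed, at most 10 in all, crops included, and the job is handed in when it is done.

```bash
mkdir -p pics; ls; cat > h.py <<'E'
import numpy as np, cv2
from cell import robot, grip, kin, viewer
def world(name,cam):
    i=viewer.camera_info(cam); R=np.array(i["R"]);t=np.array(i["t"])
    return [(round(d["confidence"],2),np.round(R.T@(np.array(d["at"])-t),1)) for d in viewer.pinpoint(name,cam)]
def save(cam,fn):
    im=viewer.read_camera(cam); cv2.imwrite("pics/"+fn,im[:,:,::-1]); return im
def proj(X,cam):
    i=viewer.camera_info(cam); c=np.array(i["camera_matrix"])@(np.array(i["R"])@np.array(X)+np.array(i["t"])); return c[:2]/c[2]
def onplane(uv,z,cam):
    i=viewer.camera_info(cam); R=np.array(i["R"]);t=np.array(i["t"])
    d=R.T@np.linalg.inv(i["camera_matrix"])@np.array([uv[0],uv[1],1.]); c=-R.T@t
    return c+d*(z-c[2])/d[2]
E
python3 - <<'E'
from h import *
for c in ["top","scene"]:
    save(c,c+"0.png")
    for n in ["stage","carrier","handle","dish_round","dish_square","dish_hex","stand","pointer","pointer_tip","lever_tip","bottle","carton","jar"]:
        print(c,n,world(n,c)[:2])
s=robot.observe(); print(s["t"],s["tcp_rot"])
E
```

```text
pics
top stage [(0.94, array([586.7,   5.1,  -2. ]))]
top carrier [(0.69, array([534.7, 234.6,  79.3])), (0.67, array([583.8,   4.4,  46.2]))]
top handle [(0.93, array([ 616.8, -140.3,   86.5])), (0.59, array([789.8,  24.5,  -0. ]))]
top dish_round [(0.91, array([616.4,  49.1,  45.6]))]
top dish_square [(0.92, array([540.2,  31.6,  49.3]))]
top dish_hex [(0.76, array([635.3, -27.2,  49.1]))]
top stand [(0.67, array([532.9, 233.2,   3.6]))]
top pointer [(0.83, array([533.4, 233.4,  80.2]))]
top pointer_tip [(0.22, array([ 531.4, -443. ,    2.5]))]
top lever_tip [(0.51, array([400.8, 285.1, 109.8]))]
top bottle [(0.56, array([791.8,  26.6,   2.4]))]
top carton [(0.7, array([ 530.3, -442.7,   -1.5])), (0.5, array([586.8,   2.8,  47.9]))]
top jar [(0.73, array([ 7.628e+02,  2.527e+02, -4.000e-01]))]
scene stage [(0.64, array([585.7,   5.9,   4.3])), (0.48, array([530. , 229.4,   1.4]))]
scene carrier [(0.78, array([583.1,   2.6,  51.9]))]
scene handle [(0.67, array([ 613.6, -139.6,   89.9]))]
scene dish_round [(0.85, array([619.5,  49.4,  48.5]))]
scene dish_square [(0.84, array([539.3,  32.4,  48.2]))]
scene dish_hex [(0.58, array([629. , -27.7,  50.8]))]
scene stand [(0.78, array([531.5, 230.9,   0.8]))]
scene pointer [(0.8, array([533.7, 236. ,  80.8]))]
scene pointer_tip [(0.96, array([577.4,  -7.5, 101.6]))]
scene lever_tip [(0.67, array([399.2, 284.8, 103.1]))]
scene bottle [(0.85, array([ 7.965e+02,  2.450e+01, -3.000e-01])), (0.29, array([620.7,  48.3,  48.4]))]
scene carton [(0.23, array([531.6, 231. ,   0.9]))]
scene jar [(0.6, array([760.4, 248.1,   3.3])), (0.18, array([541.8,  35.6,  51.5]))]
1.4 [ 7.20643246e-01  3.05780743e+00 -5.12276694e-05]
```

View pics/top0.png

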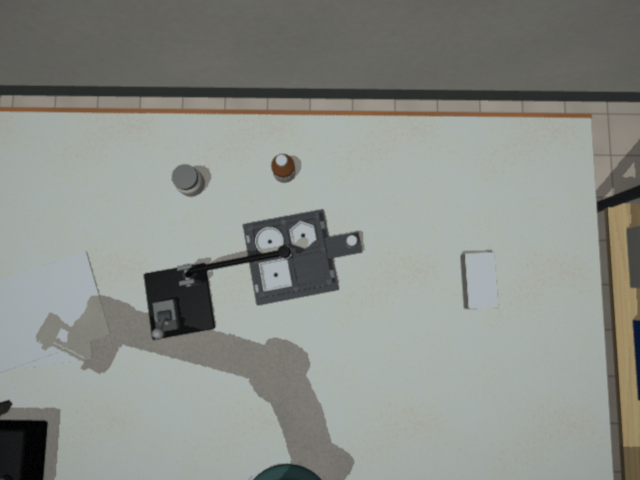

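View pics/scene0.png

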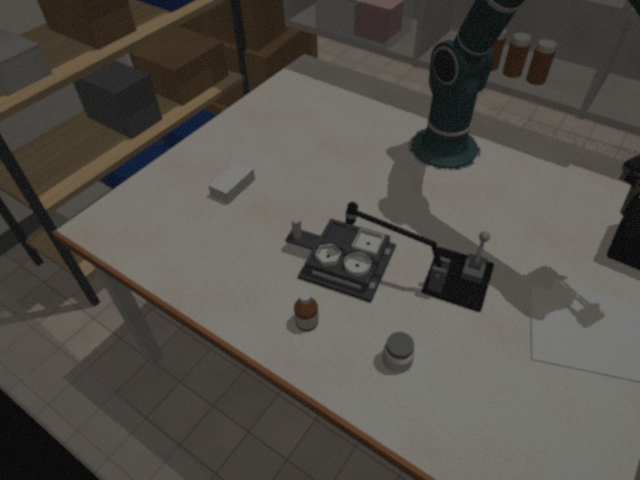

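The top view shows the handle at (352,240), the barrel at (285,252), the round dish at (269,239), the square dish at (276,273) and the hex dish at (303,234). The lever ball is at about (157,333). The scene view confirms the layout, with the pointer barrel at (352,212) and the ball at (484,237). Next I'll move up and over the handle and take close wrist views.

```bash
cat >> h.py <<'E'
from scipy.spatial.transform import Rotation as Ro
def down(yaw, tilt=0):
    "tool down, closing line (tool y) at angle yaw in world"
    y=np.array([np.cos(yaw),np.sin(yaw),0]); z=np.array([0,0,-1.]); x=np.cross(y,z)
    return Ro.from_matrix(np.c_[x,y,z]).as_rotvec()
E
python3 - <<'E'
from h import *
s=robot.observe(); T=Ro.from_rotvec(s["tcp_rot"]).as_matrix(); i=viewer.camera_info("wrist")
R=np.array(i["R"]);c=-R.T@np.array(i["t"])
print("cam in tool",T.T@(c-s["tcp_pos"]),"axes in tool\n",(T.T@R.T).round(2), i["camera_matrix"][0])
a=np.radians(12)
for yaw in (a,a-np.pi,a+np.pi/2,a-np.pi/2):
    q=kin.ik([615,-140,330],down(yaw)); print(yaw,None if q is None else np.round(q,2))
    q=kin.ik([400,285,250],down(yaw)); print('   lever',None if q is None else np.round(q,2))
E
```

```text
cam in tool [  67.61486081   -0.49368309 -169.85921627] axes in tool
 [[-0.   -0.97 -0.24]
 [ 1.   -0.    0.  ]
 [-0.   -0.24  0.97]] [386.49715836   0.         316.09004653]
0.20943951023931956 [-0.34  0.39  0.7   1.55 -0.26  1.3   0.6 ]
   lever [-0.92  0.15  0.26  1.96 -0.05  1.04 -0.43]
-2.9321531433504737 [-0.67  0.66  1.35  1.57 -0.64  1.44 -2.21]
   lever [-0.42  0.18 -0.3   1.93  0.06  1.04  2.61]
1.7802358370342162 [-0.23  0.37  0.55  1.54 -0.2   1.29  2.12]
   lever [-0.66  0.16 -0.03  1.94  0.01  1.04  1.09]
-1.361356816555577 [-0.4   0.41  0.8   1.55 -0.3   1.3  -0.93]
   lever [-1.17  0.16  0.54  1.97 -0.09  1.04 -1.95]
```

```bash
cat >> h.py <<'E'
NAMES=["handle","dish_round","dish_square","dish_hex","pointer_tip","carrier"]
A=np.radians(12.3)
EX=np.array([np.cos(A),np.sin(A),0]); EY=np.array([-np.sin(A),np.cos(A),0])
TIP=np.array([577,-7.5,0])
def look(dx,dy=-63,z=285,fn=None,names=NAMES):
    p=TIP+dx*EX+dy*EY; p[2]=z
    robot.movep(p,down(A-np.pi)); robot.hold(0.15)
    np.savez("pics/"+fn+".npz",**{k:viewer.camera_info("wrist")[k] for k in("camera_matrix","R","t")})
    save("wrist",fn+".png")
    return {n:world(n,"wrist")[:1] for n in names}
E
python3 - <<'E'
from h import *
p=robot.observe()["tcp_pos"]; robot.servo_line([p[0],p[1],330],feed=250)
for dx,fn in((130,"wA"),(-130,"wB")):
    r=look(dx,fn=fn)
    for n in r: print(fn,n,r[n])
print(robot.observe()["t"])
a=cv2.imread("pics/wA.png");b=cv2.imread("pics/wB.png")
E
```

```text
wA handle [(0.63, array([ 614.1, -136.6,   83.4]))]
wA dish_round [(0.98, array([617.9,  47.1,  49.5]))]
wA dish_square [(0.97, array([537.4,  34. ,  43.6]))]
wA dish_hex [(0.64, array([635.6, -26.2,  50. ]))]
wA pointer_tip []
wA carrier [(0.71, array([583. ,  -1.3,  42.3]))]
wB handle [(0.81, array([ 611.4, -137.9,   80.8]))]
wB dish_round [(0.74, array([617. ,  46.1,  50.7]))]
wB dish_square [(0.72, array([535.9,  35.2,  42.8]))]
wB dish_hex [(0.75, array([634. , -28.4,  50.7]))]
wB pointer_tip []
wB carrier [(0.89, array([578.7,   1.2,  40.1]))]
6.7
```

View pics/wA.png

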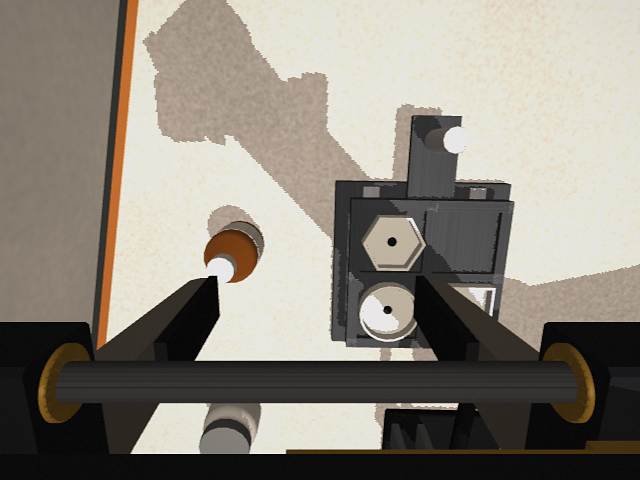

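View pics/wB.png

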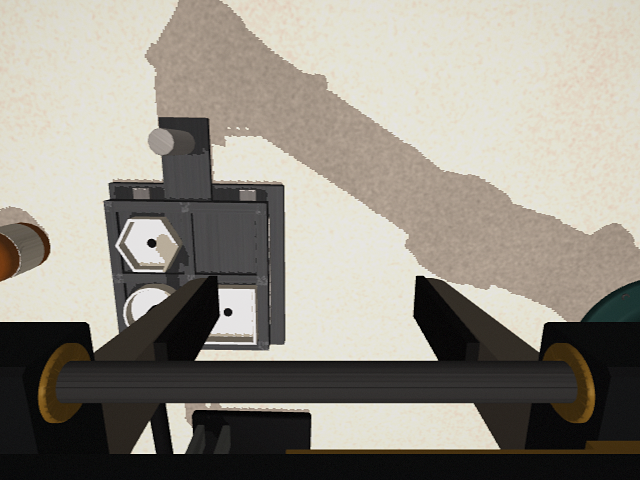

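wA shows the handle top at (455,139), the hex dot at (392,241) and the round dot at (387,310). wB shows the handle top at (160,141), the hex dot at (152,242) and the square dot at (228,312). The fingers hide the pointer tip in both, so I'll turn the camera half round and look again.

```bash
cat >> h.py <<'E'
def ray(uv,fn):
    i=np.load("pics/"+fn+".npz"); R=i["R"]; d=R.T@np.linalg.inv(i["camera_matrix"])@np.array([uv[0],uv[1],1.]); return -R.T@i["t"], d/np.linalg.norm(d)
def tri(*obs):
    "obs: (uv,fn)...; least-squares meeting point and miss"
    M=np.zeros((3,3));b=np.zeros(3);L=[]
    for uv,fn in obs:
        c,d=ray(uv,fn);P=np.eye(3)-np.outer(d,d);M+=P;b+=P@c;L.append((c,P))
    X=np.linalg.solve(M,b); return X.round(1),[round(float(np.linalg.norm(P@(X-c))),1) for c,P in L]
def at(uv,z,fn):
    c,d=ray(uv,fn); return (c+d*(z-c[2])/d[2]).round(1)
def look2(dx,dy=-140,z=285,fn=None,names=["dish_round","dish_square","pointer_tip"],origin=None):
    p=(TIP if origin is None else origin)+dx*EX+dy*EY; p[2]=z
    robot.movep(p,down(A)); robot.hold(0.15)
    np.savez("pics/"+fn+".npz",**{k:viewer.camera_info("wrist")[k] for k in("camera_matrix","R","t")})
    save("wrist",fn+".png")
    return {n:world(n,"wrist")[:1] for n in names}
E
python3 - <<'E'
from h import *
print("handle top",tri(((455,139),"wA"),((160,141),"wB")),"hex",tri(((392,241),"wA"),((152,242),"wB")),"round",at((387,310),51,"wA"),"square",at((228,312),51,"wB"))
for dx,fn in((-130,"wC"),(130,"wD")):
    r=look2(dx,fn=fn)
    for n in r: print(fn,n,r[n])
print(robot.observe()["t"])
a=cv2.imread("pics/wC.png")[:300];b=cv2.imread("pics/wD.png")[:300]
cv2.imwrite("pics/cd.png",np.vstack([a,b]))
E
```

```text
handle top (array([ 614.7, -140. ,  103.9]), [0.0, 0.0]) hex (array([631.4, -29. ,  50.3]), [0.3, 0.3]) round [616.2  49.7  51. ] square [538.2  33.4  51. ]
wC dish_round [(0.76, array([615. ,  47.2,  52.9]))]
wC dish_square [(0.87, array([537.2,  36.3,  44.3]))]
wC pointer_tip [(0.75, array([588.2,  -4.5, 100.5]))]
wD dish_round [(0.68, array([616.8,  47.3,  50.7]))]
wD dish_square [(0.56, array([539.1,  33.9,  48.6]))]
wD pointer_tip [(0.56, array([587.1,  -0.7, 102.1]))]
11.0583
```

View pics/cd.png

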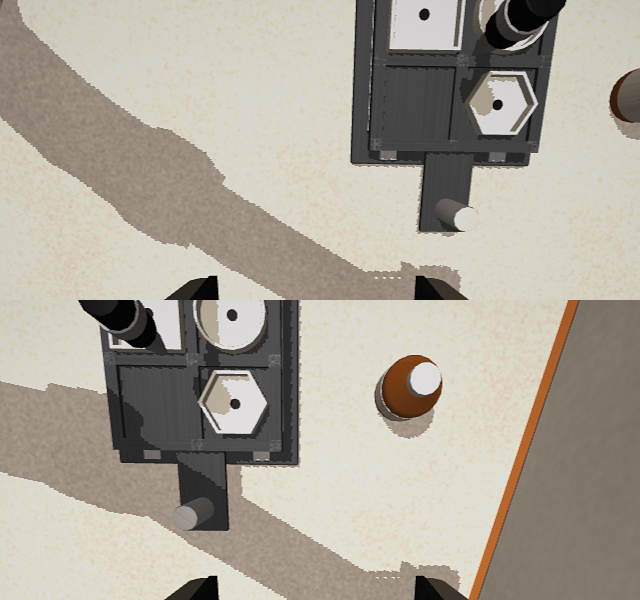

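wC shows the barrel and cone ending near (487,46), the square dot at (424,14) and the hex dot at (497,105). wD shows the cone ending near (155,47), the round dot at (232,15) and the hex dot at (235,104). I'll zoom in on the tips.

```bash
python3 - <<'E'
from h import *
a=cv2.imread("pics/wC.png")[10:70,450:550];b=cv2.imread("pics/wD.png")[10:70,100:200]
f=lambda i:cv2.convertScaleAbs(cv2.resize(i,None,fx=4.8,fy=4.8,interpolation=cv2.INTER_NEAREST),alpha=1.5,beta=20)
cv2.imwrite("pics/tips.png",np.vstack([f(a),f(b)]))
E
```

```text
(no output)
```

View pics/tips.png

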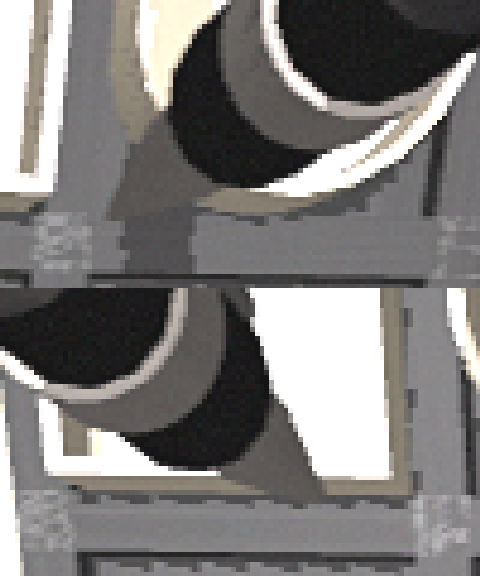

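The enlargement puts the cone ends at wC (473.2,55.1) and wD (167.2,53).

```bash
python3 - <<'E'
from h import *
def dot(fn,uv):
    "refine a dark dot centre near uv"
    g=cv2.imread(f"pics/{fn}.png",0); u,v=map(int,uv); y0=max(v-12,0); c=g[y0:v+13,u-12:u+13]
    n,l,st,ce=cv2.connectedComponentsWithStats((c<60).astype(np.uint8)); k=l[v-y0,u-(u-12)]
    return ce[k]+[u-12,y0]
print("tip",tri(((473.2,55.1),"wC"),((167.2,53),"wD")))
print("square",tri((dot("wC",(424,14)),"wC"),(dot("wB",(228,312)),"wB")))
print("round",tri((dot("wD",(232,15)),"wD"),(dot("wA",(387,310)),"wA")))
print("hex",tri(*[(dot(f,u),f) for f,u in(("wC",(497,104)),("wD",(235,104)),("wA",(392,241)),("wB",(152,242)))]))
print("handle",tri(((465,218),"wC"),((185,217),"wD"),((455,139),"wA"),((160,141),"wB")))
E
```

```text
tip (array([579.6,  -3.7,  98.5]), [0.6, 0.6])
square (array([539. ,  33.7,  50. ]), [0.1, 0.1])
round (array([616. ,  49.1,  50.4]), [0.1, 0.1])
hex (array([631.8, -28.4,  50.8]), [0.1, 0.1, 0.1, 0.1])
handle (array([ 614.2, -139.7,  103. ]), [0.7, 0.6, 0.4, 0.9])
```

```bash
cat >> h.py <<'E'
A=np.radians(11.4)
EX=np.array([np.cos(A),np.sin(A),0]); EY=np.array([-np.sin(A),np.cos(A),0])
TIP=np.array([579.6,-3.7,0])
def dot(fn,uv):
    g=cv2.imread(f"pics/{fn}.png",0); u,v=[int(round(k)) for k in uv]; y0=max(v-14,0); c=g[y0:v+15,u-14:u+15]
    n,l,st,ce=cv2.connectedComponentsWithStats((c<60).astype(np.uint8))
    k=min(range(1,n),key=lambda k:np.hypot(*(ce[k]-[14,v-y0]))); return ce[k]+[u-14,y0],st[k][4]
def slide(h,delta,feed=60):
    "grip the handle post at h (x,y), carry by delta, release, rise"
    robot.movep([h[0],h[1],170],down(A)); robot.servo_line([h[0],h[1],67],feed=120)
    grip(0.0,30); print("gripped",robot.observe()["grip_width"],robot.observe()["grip_force"])
    robot.servo_line([h[0]+delta[0],h[1]+delta[1],67],feed=feed); robot.hold(0.3)
    print("force",np.round(robot.observe()["contact_force"],1))
    grip(0.6); robot.servo_line([h[0]+delta[0],h[1]+delta[1],180],feed=200)
E
python3 - <<'E'
from h import *
grip(0.6)
slide([614.2,-139.7],[-36.4,-52.8])
r=look2(130,dy=-130,fn="wE",names=["dish_round"]); print(r)
uv=proj([579.6,-3.7,51],"wrist"); d,n=dot("wE",uv); print("expected",uv,"dot",d,n,at(d,51,"wE"),robot.observe()["t"])
E
```

```text
gripped 0.2528494516845876 30.000376403331757
force [-1.2 -0.9  5.6]
{'dish_round': [(0.96, array([580.8,  -7.2,  48.2]))]}
expected [183.48806763  79.68804753] dot [183.95945946  80.16216216] 74 [579.5  -4.6  51. ] 17.9917
```

View pics/wE.png

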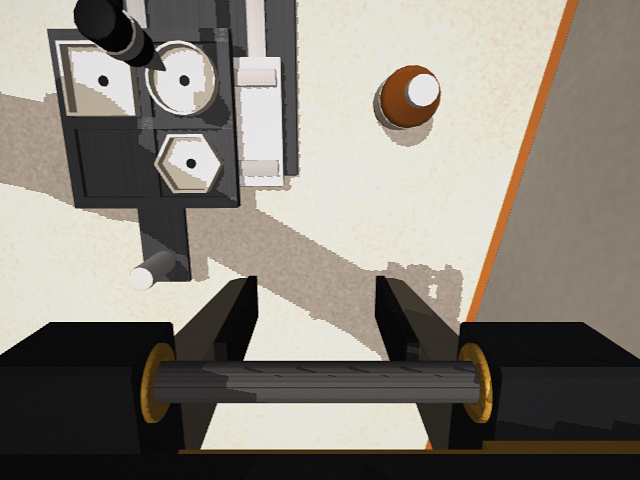

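The wE view shows the round dot at (184,80) right where the pointer tip projects, within about 1 mm. The cone end itself is at (164,69). Next is the lever.

```bash
python3 - <<'E'
from h import *
p=robot.observe()["tcp_pos"]
print("tip proj",proj([579.6,-3.7,98.5],"wrist"))
robot.servo_line([p[0],p[1],340],feed=250)
B=np.array([400,285,0.]); D=down(A+np.pi/2)
for k,(dx,dy,z) in enumerate(((20,-50,290),(20,50,270))):
    q=B+dx*EX+dy*EY; q[2]=z; robot.movep(q,D); robot.hold(.15)
    fn="L%d"%k
    np.savez("pics/"+fn+".npz",**{k:viewer.camera_info("wrist")[k] for k in("camera_matrix","R","t")})
    save("wrist",fn+".png"); print(world("lever_tip","wrist")[:2],proj([400,285,106],"wrist"))
    m=viewer.silhouettes("lever_tip","wrist"); 
    if m:
        ys,xs=np.nonzero(m[0]["mask"]); print(m[0]["confidence"],xs.min(),xs.max(),ys.min(),ys.max())
print(robot.observe()["t"])
a=[cv2.imread(f"pics/L{k}.png")[40:330,120:520] for k in(0,1)]
cv2.imwrite("pics/L.png",np.hstack(a))
E
```

```text
tip proj [164.9322001   70.33440741]
[(0.95, array([403.2, 281. , 106.8]))] [371.9260009  199.79942086]
0.71 356 383 189 229
[(0.58, array([404.8, 284.3, 107. ])), (0.52, array([ 5.329e+02,  2.300e+02, -1.000e-01]))] [260.50272687 202.91545714]
0.68 243 271 192 233
21.1417
```

View pics/L.png

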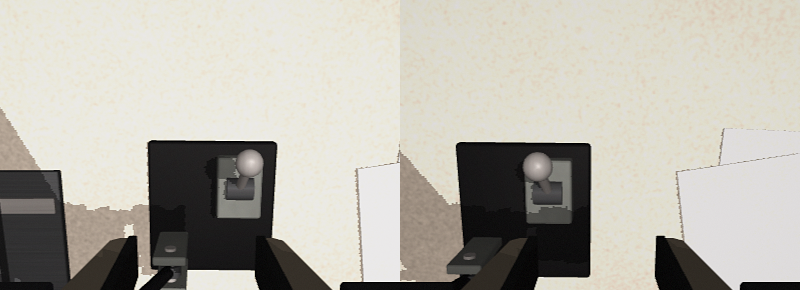

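Ball centres are at L0 (369.5,203) and L1 (257.5,207). I'll grip the ball across the swing and carry it along its arc.

```bash
python3 - <<'E'
from h import *
b,miss=tri(((369.5,203),"L0"),((257.5,207),"L1")); print("ball",b,miss)
assert abs(b[2]-106)<6
b[2]=106
D=down(A+np.pi/2); off=np.array([0,0,-19])
P=b+38.4*EX; P[2]=35.8
pos=lambda f: P+80*(np.sin(f)*EX+np.cos(f)*np.array([0,0,1]))+off
robot.movep(b+[0,0,60],D); robot.servo_line(b+off,feed=120)
grip(0.0,12); print(robot.observe()["grip_width"]*92)
def swing(fs):
    for f in fs: robot.servo_line(pos(f),feed=90)
    robot.hold(0.4); s=robot.observe(); print(s["t"],np.round(s["contact_force"],1),s["grip_width"]*92)
    print([world(n,"scene")[:1] for n in ("lever_tip","pointer_tip") if save("scene",f"s{len(fs)}{fs[-1]>0}.png") is not None])
swing([-.25,0,.25,.53])
swing([.25,0,-.25,-.53])
E
```

```text
ball [403.6 283.  107.9] [0.1, 0.1]
25.211801809279585
24.9833 [ 2.6 -2.6  1. ] 24.833098146958328
[[(0.62, array([474.5, 297.5, 102.1]))], [(0.63, array([577.8,  -7.6,  58.1]))]]
27.1333 [ 5.3 -0.3  1.9] 25.16445597929659
[[(0.51, array([399.8, 283.7, 101.7]))], [(0.71, array([576.2, -10.7, 102.9]))]]
```

The scene camera shows the pointer dipped (tip z 58) and raised again (z 103). Now I release the ball and slide the square dish under the pointer.

```bash
python3 - <<'E'
from h import *
grip(0.6); p=robot.observe()["tcp_pos"]
robot.servo_line([p[0],p[1],340],feed=250)
h=[577.8,-192.9]
robot.movep([h[0],h[1],340],down(A))
slide(h,[77.1,16.3])
r=look2(-130,dy=-130,fn="wF",names=["dish_square","pointer_tip"]); print(r)
uv=proj([579.6,-3.7,51],"wrist"); d,n=dot("wF",uv); print("expected",uv,"dot",d,n,at(d,51,"wF"),"tip proj",proj([579.6,-3.7,98.5],"wrist"),robot.observe()["t"])
save("scene","end.png"); print([world(x,"scene")[:1] for x in("lever_tip","pointer_tip")])
i=cv2.imread("pics/wF.png")[:300]; j=cv2.imread("pics/end.png")[180:320,280:520]; cv2.imwrite("pics/fin.png",np.vstack([i,cv2.resize(j,(480,280)).copy() if 0 else cv2.copyMakeBorder(cv2.resize(j,(480,280)),0,0,0,160,0)]))
E
```

```text
gripped 0.2526661003501904 30.000341534614563
force [ 0.1 -0.8  4.6]
{'dish_square': [(0.59, array([579.9,  -0. ,  46. ]))], 'pointer_tip': [(0.76, array([585.9,  -2.8,  99.4]))]}
expected [449.69184099  79.40570484] dot [449.97368421  80.06578947] 76 [580.3  -4.   51. ] tip proj [468.29193912  70.10154029] 37.5
[[(0.44, array([400.8, 282.9, 103.9]))], [(0.59, array([577. ,  -8.5, 101.1]))]]
```

View pics/fin.png

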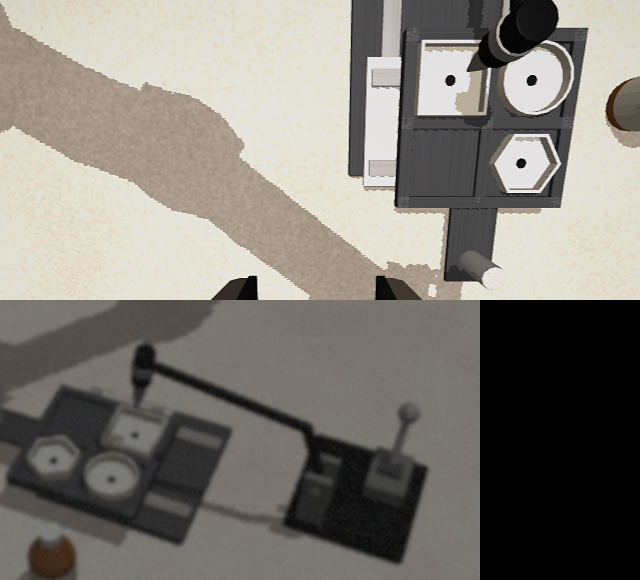

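The final view shows the square dot at (450,80), within 1 mm of its target, and the cone end at (469,70) as predicted. All dishes sit in their bays, the lever is back and the gripper is clear.

```bash
python3 -c "
from h import *
print(robot.job_done())"
```

```text
the job is handed in; nothing more can be done
None
```

I handed the job in: the pointer was dipped into the round dish and raised again, and the square dish's dot now sits about 1 mm from under the raised pointer; no verdict came back.

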